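Select channel 6 on the gauge readout and zero it

ROBOT

A 6-joint arm with a two-finger parallel gripper is mounted at the origin on a cart in front of the work surface, level with it; the furniture and walls round the work are solid. World frame = base frame: x ahead of the robot, y to its left, z up, the work surface at z = 0. Lengths are in m, angles in rad, forces in N, time in s.
With the tool pointing down it reaches from about 0.425 to 0.95 m from the base axis. Payload 3.5 kg.
Tool frame: the origin (TCP) lies at the very end of the fingers, on their centre line; the grasp point (between the pads) lies 19 mm behind it; y points along the fingers, z is the direction in which the jaws open and shut, and the axes are right-handed (so a half turn about y gives the same grasp; the last joint's range is limited). The gripper opens to 85 mm and grips with 20 to 120 N. Pads are 22 mm wide; open, the fingers measure 114 mm over their backs; the gripper's body (76 mm by 85 mm) begins 54 mm behind the grasp point. The pads swing forward as they close: fully open they stand 13 mm farther back than shut.
Start: joints at [1.148, 0.286, 1.577, -0, 1.279, -0.15], TCP at [0.182, 0.65, 0.231] pointing down, gripper open.
Joint ranges: [-2.77, 2.77], [-0.9, 2.22], [0.21, 2.48], [-1.53, 4.67], [0.24, 2.81], [-2.84, 2.84]. Speed limits (rad/s): [2.79, 2.79, 3.14, 3.14, 3.14, 3.14].

INTERFACE

Orientations are given as a unit quaternion [x, y, z, w].
In Python, from plant import ctrl, cams gives the robot as it stands.
- The arm moves only by the tool play_rows, never from a script. Its argument "steps" is a list of rows, each an object of numbers: "claw": the finger opening in cm, from 0 to 8.54; "tx", "ty", "tz": the shift along the tool's x, y, z in cm; "ax", "ay", "az": the turn, a rotation vector about the tool's x, y, z in degrees. A call has 1 to 12 rows; each row is the pose to reach, as a shift and turn from the pose commanded when the call began, along the tool's axes at that moment; what a row does not reach only later rows make up. A row lasts 1/12 s, in which the tool goes at most 41.7 mm and 7.16 degrees, less where a joint would pass 70% of its speed; a pose out of reach is approached as far as the arm can. A call with a gripper value outside its range is refused whole. The fingers move at their own pace and stop on an object; "grip_force" is the grip in N (left out, the last holds). Time passes only in rows, so rows that repeat a pose let the fingers close. It gives the time, the measured TCP pose, the force and the opening at its end, in the units of the state.
- ctrl.get_state(): the state, without advancing time (a new reading comes with each control period).
- cams.read_camera(name): name is "side" or "top"; returns (picture, depth): 420x560x3 uint8, blue, green, red; 420x560 float32, m along the optical axis (not along the pixel's ray), 0 where there is no reading.
- cams.camera_model(name): a dict with "intrinsics" (3x3 intrinsics, pixels), "rvec" (rotation vector, rad) and "tvec" (3), from world to camera coordinates, as OpenCV has them. Camera axes: x right, y down, z forward; pixel columns grow to the right and rows downward; lengths in m; the calibration is good to about 2 mm. A picture is of the moment at which its call begins. camera_model takes no time and is no camera call.
- ctrl.sign_off(): hands the job in, once; it reports no verdict.
The state is a dict: "time": time; "qpos": joint angles; "dq": joint speeds; "joint_efforts": joint torques, N m; "eef_pos": TCP position; "tcp_rot": TCP orientation; "contact_force": force on the tool from outside, world axes, zero at the start; "wrist_torque": the same for the moment, N m; "opening": opening from 0.0 (shut) to 1.0 (fully open).
Only numpy, scipy, OpenCV 4.12 (cv2) and the standard library are available. Lean on these libraries where they do the work, as an engineer would, in place of code of your own. Each camera call takes 0.05 s, during which the arm holds its last target.

TASK

Zero channel 6 on the bench gauge readout: with a fingertip, push the selector lever round clockwise, click by click, to its sixth position (the position beside the raised bar is the first) without letting it go past, then press the round key beside it once it is there and let go. Do not squeeze the lever between the fingers, and leave the rings, cap and nuts standing round the unit where they are, neither lifted nor pushed about.

Things in the scene. Friction and masses are not known exactly. Their poses are not given: they have to be found in the camera images.
- readout: Gauge readout: low grey box with an aluminium top plate, fixed to the bench, 150 (x) by 210 (y) mm, top plate 50 mm above the bench. Origin at the centre of its underside; x points from its front (robot's side) to its back, y to its left, z up. On top: the selector at x 0, y +30 mm; the round key at x -35, y -66 mm; a flush dark display at x +40, y -66 mm.
- selector (a joint): Selector angle, rad, growing clockwise seen from above: 0 at the first position, 0.524 more per click, so 2.618 at the sixth and 3.665 at the eighth and last. It starts in one of positions 1 to 4. Sprung detents: past half-way between two positions it snaps on to the next, short of that it springs back; the push needed is some 3 N at 36 mm from the axis.
- selector_axis (a point): Point on the selector's vertical axis, 30 mm above the top plate (about the hub's top). The selector is a skirt disc 48 mm across and 5 mm high, a hub 28 mm across and 31 mm high, and one straight pointer lever. This point's x axis points along the lever from the axis to the tip and turns with it.
- lever_tip (a point): Middle of the lever's outer end, 52 mm from the selector's axis, 20 mm above the top plate; turns with it. The lever is a black bar 14 mm thick with a white rib along its middle; its side faces stand from 7 to 29 mm above the top plate (rib to 32 mm) and reach from the hub to 50 mm from the axis.
- lever_trailing_side: The half of the lever on its anticlockwise side: the face to push for turning clockwise. Its origin lies on the selector's axis, at the level of the top plate.
- lever_leading_side: The half of the lever on its clockwise side. Its origin lies on the selector's axis, at the level of the top plate. Touching both sides of the lever at once counts as squeezing it.
- zero_key_top (a point): Centre of the top face of the round key, 30 mm across, in a low housing on the readout's top; pressed straight down.
- zero_key (a joint): Travel of the key in m: 0 up, 0.006 fully down; a spring returns it. Fully down takes about 5 N; it counts as pressed from 0.004.
- setting_ring3: Setting ring, 65 mm across, 23 mm high, loose, beside the readout. Origin at the centre of its underside.
- setting_ring1: Setting ring, 58 mm across, 20 mm high, loose, behind the readout. Origin at the centre of its underside.
- setting_ring2: Plain setting ring, 49 mm across, 17 mm high, loose, to the right of the readout. Origin at the centre of its underside.
- centre_cap1: Wheel centre cap, 60 mm across, 14 mm high, loose, behind the readout. Origin at the centre of its underside.
- wheel_nut1: Wheel nut, 30 mm across, 19 mm high, loose, in front of the readout. Origin at the centre of its underside.
- wheel_nut2: Wheel nut, 30 mm across, 19 mm high, loose, in front of the readout. Origin at the centre of its underside.
- first_mark (a point): Raised black bar, 14 by 5 mm and 2 mm high, that marks the first position, on the top plate 57 mm from the selector's axis. Going clockwise from it, seven round black pips 6 mm wide mark positions two to eight, 30 degrees apart.
- sixth_mark (a point): The pip of the sixth position, 6 mm wide and 2 mm high, on the top plate 57 mm from the selector's axis; the lever must point at it in the end.

How it is judged:
By the outcome, as a careful person would: the job done as asked, in the order asked, and still so for the second after the job is handed in, with the robot touching nothing.
It also fails if it takes over 58 s, if anything falls off the work surface, if the arm or the gripper's body presses on something with over 40 N, if the wrist force passes 120 N, or if a joint passes its speed limit or range.

## Working session

There is one attempt and no reset: what is moved stays moved. The work goes in short steps, Python scripts to look and compute and a tool call to move; the robot and the scene stay as the last step left them, time stands still between calls to the robot, and variables do not carry over. Pictures are saved under pics/ and viewed, and the job is handed in when it is done.

Besides the shell and the picture viewer there is one more tool, called after ">>>" as name(argument=value, ...) on one line, values as JSON. play_rows: Moves the arm, as the interface text tells. Its arguments: {"type":"object","properties":{"steps":{"type":"array","items":{"type":"object","properties":{"claw":{"type":"number"},"tx":{"type":"number"},"ty":{"type":"number"},"tz":{"type":"number"},"ax":{"type":"number"},"ay":{"type":"number"},"az":{"type":"number"}}}},"grip_force":{"type":"number"}},"required":["steps"]}

```bash
ls; mkdir -p pics; python3 - <<'E'
from plant import ctrl,cams
import cv2,numpy as np
for n in("top","side"):
    p,d=cams.read_camera(n); cv2.imwrite(f"pics/{n}0.png",p); np.save(f"pics/{n}0.npy",d)
    m=cams.camera_model(n); print(n,m)
print(ctrl.get_state())
E
```

```text
pics
top {'intrinsics': array([[527.52751211,   0.        , 287.17363525],
       [  0.        , 527.52751211, 206.44749367],
       [  0.        ,   0.        ,   1.        ]]), 'rvec': array([ 2.28029785, -1.92113166,  0.20403701]), 'tvec': array([0.0902015 , 0.58423099, 0.84789814])}
side {'intrinsics': array([[470.92083919,   0.        , 278.26386712],
       [  0.        , 470.92083919, 202.92442367],
       [  0.        ,   0.        ,   1.        ]]), 'rvec': array([2.19598019e+00, 5.45534125e-03, 1.53897580e-03]), 'tvec': array([-0.569996  ,  0.17064674,  0.74612041])}
{'time': 0.1, 'qpos': array([ 1.14798686e+00,  2.87080586e-01,  1.57806428e+00, -8.21940905e-06,
        1.27861704e+00, -1.49976330e-01]), 'dq': array([ 9.20879303e-04, -2.97908657e-03, -1.98582318e-04, -7.14729390e-04,
       -2.42073797e-05,  4.80404916e-04]), 'joint_efforts': array([ 6.80787125e-04, -4.07294762e+01, -2.93701476e+01, -1.15839362e-04,
        3.39782840e-03, -9.58501460e-06]), 'eef_pos': array([0.18159012, 0.64947991, 0.23006493]), 'tcp_rot': array([ 0.70127373, -0.09637528,  0.0959473 , -0.69980074]), 'contact_force': array([-0.26984282, -0.00758975, -0.66186329]), 'wrist_torque': array([-0.02367157, -0.0119402 ,  0.04345163]), 'opening': 0.9997551847665305}
```

View pics/top0.png

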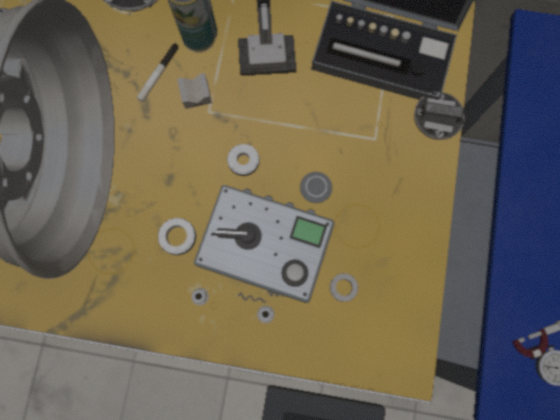

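View pics/side0.png

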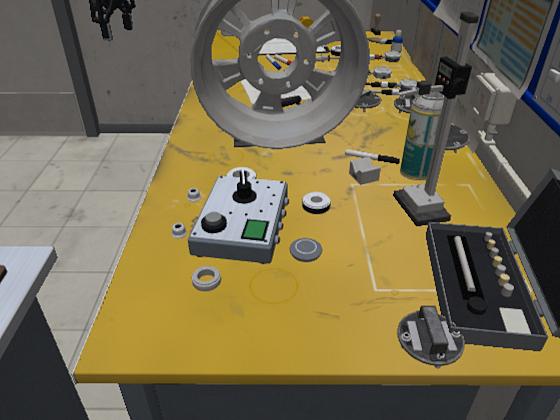

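```bash
cat > h.py <<'E'
import cv2,numpy as np
from plant import ctrl,cams
def ray(n,uv,z):
    m=cams.camera_model(n);R,_=cv2.Rodrigues(np.array(m["rvec"]));t=np.array(m["tvec"]).ravel()
    d=R.T@np.linalg.inv(m["intrinsics"])@np.array([uv[0],uv[1],1.]);c=-R.T@t
    return c+d*(z-c[2])/d[2]
def proj(n,P):
    m=cams.camera_model(n)
    return cv2.projectPoints(np.float64(P).reshape(-1,3),np.array(m["rvec"]),np.array(m["tvec"]),m["intrinsics"],None)[0][:,0]
E
python3 - <<'E'
from h import *
p=cv2.imread("pics/top0.png")
c=p[170:320,180:350]; cv2.imwrite("pics/topc.png",cv2.resize(c,None,fx=4.6,fy=3.9*4.6/3.9*0.85 if 0 else 4,interpolation=cv2.INTER_CUBIC) if 0 else cv2.resize(c,None,fx=4,fy=4,interpolation=cv2.INTER_CUBIC))
p=cv2.imread("pics/side0.png")
c=p[150:300,160:340]; cv2.imwrite("pics/sidec.png",cv2.resize(c,None,fx=4,fy=4,interpolation=cv2.INTER_CUBIC))
E
```

```text
(no output)
```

View pics/topc.png

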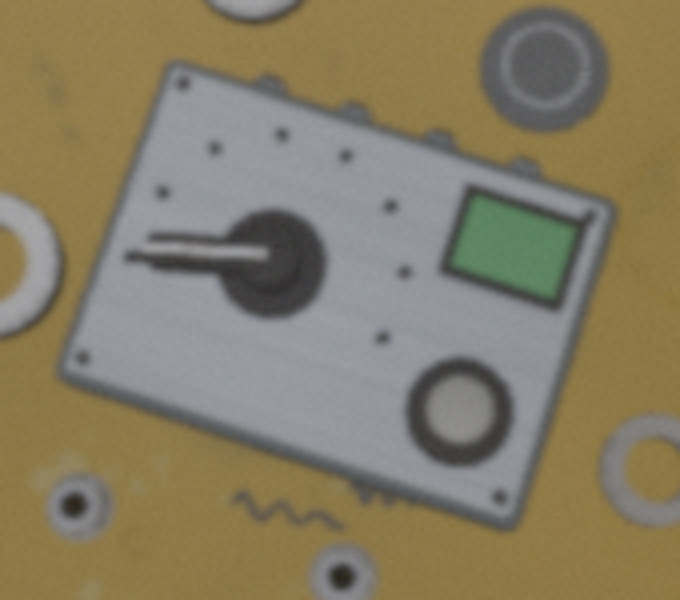

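View pics/sidec.png

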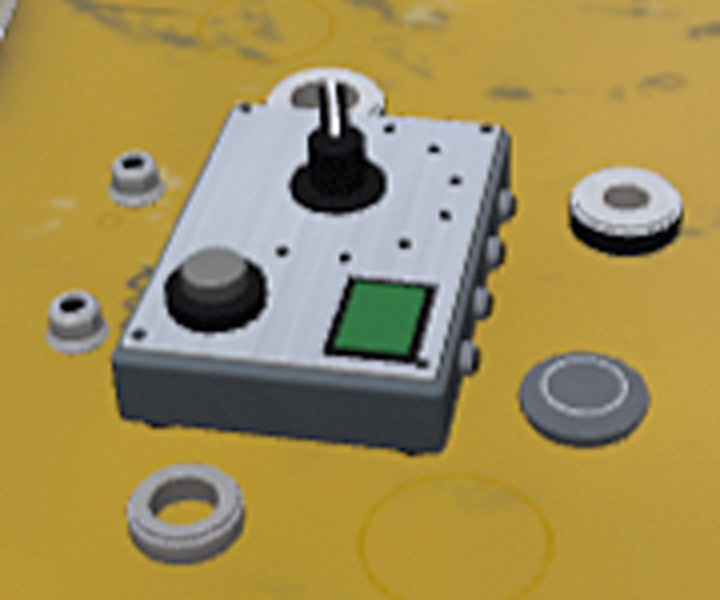

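```bash
python3 - <<'E'
from h import *
p=cv2.imread("pics/top0.png")
g=cv2.cvtColor(p,cv2.COLOR_BGR2GRAY)
pts=[(163,193),(214,148),(282,135),(346,156),(391,207),(405,272),(382,338)]
W=[]
for q in pts:
    u,v=180+q[0]/4-.4,170+q[1]/4-.4
    x0,y0=int(round(u))-4,int(round(v))-4
    w=g[y0:y0+9,x0:x0+9].astype(float); w=np.clip(np.median(w)-15-w,0,None)
    yy,xx=np.mgrid[0:9,0:9]; u,v=x0+(w*xx).sum()/w.sum(),y0+(w*yy).sum()/w.sum()
    P=ray("top",(u,v),.051);W.append(P[:2])
W=np.array(W)
# circle fit with known radius angles
from scipy.optimize import least_squares
a=lambda k,t:t-np.radians(30)*k
f=lambda s:(np.c_[s[0]+s[3]*np.cos(a(np.arange(1,8),s[2])),s[1]+s[3]*np.sin(a(np.arange(1,8),s[2]))]-W).ravel()
r=least_squares(f,[W[:,0].mean(),W[:,1].mean(),np.pi/2,.057]);print(r.x,np.degrees(r.x[2]),np.abs(r.fun).max()*1e3)
# side check
print("proj side",proj("side",np.c_[W,[.051]*7]),"axis",proj("side",[[*r.x[:2],.08]]),proj("top",[[*r.x[:2],.08]]))
# plate corners from top
C=[(172,66),(612,203),(513,526),(62,374)]
C=[ray("top",(180+q[0]/4-.4,170+q[1]/4-.4),.05)for q in C];print(np.round(C,4))
# key center
print(ray("top",(180+460/4-.4,170+408/4-.4),.07))
yaw=r.x[2]
for nm,q,z in[("lever inner",(268,254),.082),("lever outer",(150,242),.082)]:
    print(nm,ray("top",(180+q[0]/4-.4,170+q[1]/4-.4),z))
E
```

```text
[0.50011113 0.24665821 1.68140659 0.05702854] 96.33750099333989 0.1318947489914457
proj side [[255.75552226 181.6346344 ]
 [266.8545616  186.76524027]
 [272.04440483 194.65116693]
 [269.46323762 203.3440918 ]
 [259.29353341 210.51545979]
 [244.3174908  213.96096445]
 [228.67550903 212.48335424]] axis [[242.21391637 183.89476646]] [[246.38441835 233.09608711]]
[[0.5791 0.306  0.05  ]
 [0.5516 0.1067 0.05  ]
 [0.4085 0.1267 0.05  ]
 [0.4389 0.3259 0.05  ]]
[0.45166927 0.1569479  0.07      ]
lever inner [0.49988325 0.24610909 0.082     ]
lever outer [0.49650619 0.29530356 0.082     ]
```

```bash
python3 - <<'E'
from h import *
from scipy.spatial.transform import Rotation as Ro
s=ctrl.get_state(); R=Ro.from_quat(s["tcp_rot"]).as_matrix();print(np.round(R,3))
for n in("top","side"):
    d=np.load(f"pics/{n}0.npy");m=cams.camera_model(n);K=m["intrinsics"];v,u=np.mgrid[0:420,0:560]
    P=np.stack([(u-K[0,2])/K[0,0]*d,(v-K[1,2])/K[1,1]*d,d],-1)
    Rc,_=cv2.Rodrigues(m["rvec"]);P=(P-np.ravel(m["tvec"]))@Rc
    P[d==0]=np.nan; np.save(f"pics/{n}P.npy",P)
    if n=="top":
        q=P[0:290,0:118].reshape(-1,3);q=q[q[:,2]>.05]
        for z0 in np.arange(.05,.5,.05):
            k=q[(q[:,2]>z0)&(q[:,2]<z0+.05)]
            if len(k):print(round(z0,2),np.round(k.min(0),3),np.round(k.max(0),3))
    for nm,xy in[("key",(0.4517,.157)),("hub",(.5,.2467))]:
        sel=np.hypot(P[...,0]-xy[0],P[...,1]-xy[1])<.022
        z=P[...,2][sel];print(n,nm,np.nanpercentile(z,[5,50,90,99]).round(4), )
        k=sel&(P[...,2]>np.nanpercentile(z,99)-.008);print(np.nanmean(P[k],0).round(4),k.sum())
E
```

```text
[[ 0.963 -0.001  0.269]
 [-0.269 -0.002  0.963]
 [-0.    -1.    -0.002]]
0.05 [0.404 0.499 0.05 ] [0.735 0.669 0.1  ]
0.1 [0.383 0.497 0.1  ] [0.76  0.688 0.15 ]
0.15 [0.373 0.496 0.15 ] [0.768 0.679 0.2  ]
0.2 [0.372 0.496 0.2  ] [0.769 0.646 0.25 ]
0.25 [0.378 0.497 0.25 ] [0.764 0.611 0.3  ]
0.3 [0.396 0.499 0.3  ] [0.741 0.578 0.35 ]
0.35 [0.437 0.503 0.35 ] [0.707 0.574 0.4  ]
0.4 [0.581 0.518 0.4  ] [0.614 0.527 0.404]
top key [0.0605 0.0644 0.0734 0.0755]
[0.4506 0.1563 0.0721] 243
top hub [0.0532 0.0754 0.0825 0.084 ]
[0.4992 0.2488 0.081 ] 264
side key [0.0493 0.0618 0.0715 0.0728]
[0.4546 0.155  0.0702] 168
side hub [0.0498 0.0645 0.0803 0.082 ]
[0.5029 0.247  0.0792] 137
```

>>> play_rows(steps=[{"claw":0,"tx":1.0,"tz":-3.5},{"claw":0,"tx":2.0,"tz":-7.1},{"claw":0,"tx":3.0,"tz":-10.6},{"claw":0,"tx":4.0,"tz":-14.2},{"claw":0,"tx":5.0,"tz":-17.8},{"claw":0,"tx":5.9,"tz":-21.2},{"claw":0,"tx":9.8,"tz":-22.2,"ay":-4},{"claw":0,"tx":13.7,"tz":-23.2,"ay":-8},{"claw":0,"tx":17.6,"tz":-24.2,"ay":-12},{"claw":0,"tx":21.6,"tz":-25.1,"ay":-15.6},{"claw":0,"tx":21.6,"tz":-25.1,"ay":-15.6},{"claw":0,"tx":21.6,"tz":-25.1,"ay":-15.6}], grip_force=40)

```text
invalid input at $.steps[0]: expected keys claw, tx, ty, tz, ax, ay, az
```

>>> play_rows(steps=[{"claw":0,"tx":1.0,"ty":0,"tz":-3.5,"ax":0,"ay":0,"az":0},{"claw":0,"tx":2.0,"ty":0,"tz":-7.1,"ax":0,"ay":0,"az":0},{"claw":0,"tx":3.0,"ty":0,"tz":-10.6,"ax":0,"ay":0,"az":0},{"claw":0,"tx":4.0,"ty":0,"tz":-14.2,"ax":0,"ay":0,"az":0},{"claw":0,"tx":5.0,"ty":0,"tz":-17.8,"ax":0,"ay":0,"az":0},{"claw":0,"tx":5.9,"ty":0,"tz":-21.2,"ax":0,"ay":0,"az":0},{"claw":0,"tx":9.8,"ty":0,"tz":-22.2,"ax":0,"ay":-4,"az":0},{"claw":0,"tx":13.7,"ty":0,"tz":-23.2,"ax":0,"ay":-8,"az":0},{"claw":0,"tx":17.6,"ty":0,"tz":-24.2,"ax":0,"ay":-12,"az":0},{"claw":0,"tx":21.6,"ty":0,"tz":-25.1,"ax":0,"ay":-15.6,"az":0},{"claw":0,"tx":21.6,"ty":0,"tz":-25.1,"ax":0,"ay":-15.6,"az":0},{"claw":0,"tx":21.6,"ty":0,"tz":-25.1,"ax":0,"ay":-15.6,"az":0}], grip_force=40)

```text
time: 1.1
eef_pos: [0.3235, 0.3489, 0.2309]
tcp_rot: [0.707, -0.002, 0.002, -0.707]
contact_force: [-0.5, 0.6, -0.3]
opening: -0.003
```

```bash
cat >> h.py <<'E'
A=np.array([.5008,.2465]);PH0=96.3
def cen(k,rc=38,gap=0):
    """tool centre for lever at k positions past first (float)"""
    f=np.radians(PH0-30*k);u=np.array([np.cos(f),np.sin(f)]);n=np.array([-u[1],u[0]])
    h=11*abs(n[0])+14.5*abs(n[1]); hu=11*abs(u[0])+14.5*abs(u[1])
    c=-np.sign(n)*[11,14.5]; cu=c@u
    r=np.clip(rc-cu*.6,20+hu-2,None)
    return A*1e3+r*u+(7+h+gap)*n, r, r+cu
E
python3 - <<'E'
from h import *
print(ctrl.get_state()["qpos"].round(2))
for k in np.arange(0,5.01,.25): 
    c,r,cc=cen(k); print(k,c.round(1),round(float(r),1),round(float(cc),1))
print("start",cen(0,gap=12)[0])
E
```

```text
[ 0.61 -0.16  2.05  0.    1.26 -0.96]
0.0 [477.7 277.8] 33.6 46.8
0.25 [483.5 293.4] 46.6 32.3
0.5 [487.9 294.6] 45.6 32.9
0.75 [492.5 295.3] 44.5 33.7
1.0 [497.2 295.4] 43.3 34.5
1.25 [502.1 294.8] 42.0 35.3
1.5 [507.  293.6] 40.7 36.2
1.75 [511.8 291.8] 39.3 37.2
2.0 [516.4 289.2] 37.8 38.1
2.25 [520.7 286. ] 36.4 39.1
2.5 [524.5 282. ] 35.0 40.0
2.75 [527.8 277.6] 33.7 40.9
3.0 [530.5 272.5] 32.4 41.7
3.25 [545.7 267.3] 44.4 33.7
3.5 [547.  262.7] 43.2 34.5
3.75 [547.7 257.8] 41.9 35.4
4.0 [547.9 252.8] 40.5 36.3
4.25 [547.3 247.7] 39.1 37.2
4.5 [546.  242.6] 37.7 38.2
4.75 [543.9 237.6] 36.3 39.1
5.0 [541.9 231.8] 36.2 41.4
start [465.77644725 276.45713834]
```

```bash
cat >> h.py <<'E'
def cen2(k,gap=0):
    f=np.radians(PH0-30*k);u=np.array([np.cos(f),np.sin(f)]);n=np.array([-u[1],u[0]])
    h=11*abs(n[0])+14.5*abs(n[1]);c=-np.sign(n)*[11,14.5]
    r=np.interp(k,[0,.5,1,2,3,3.5,4,5],[40,43,42,38,36,41,40,37])
    return A*1e3+r*u+(7+h+gap)*n, r+c@u
E
python3 - <<'E'
from h import *
for k in np.arange(0,5.01,.25): 
    c,cc=cen2(k); print(k,c.round(1),round(float(cc),1))
print("start",cen2(0,gap=12)[0])
E
```

```text
0.0 [477.  284.1] 53.2
0.25 [483.4 288.4] 27.2
0.5 [487.5 292. ] 30.3
0.75 [491.9 293.3] 31.6
1.0 [496.7 294.2] 33.1
1.25 [501.6 294. ] 34.3
1.5 [506.6 293.1] 35.6
1.75 [511.6 291.6] 36.9
2.0 [516.5 289.3] 38.3
2.25 [521.6 286.5] 40.2
2.5 [526.4 282.8] 42.0
2.75 [530.6 278.2] 43.7
3.0 [534.1 272.9] 45.3
3.25 [539.7 267.4] 27.8
3.5 [544.8 263. ] 32.3
3.75 [546.4 258.2] 34.0
4.0 [547.4 253. ] 35.8
4.25 [547.4 247.6] 37.4
4.5 [546.6 242.1] 39.0
4.75 [545.  236.5] 40.6
5.0 [542.4 231.2] 42.2
start [465.07628871 282.799095  ]
```

>>> play_rows(steps=[{"claw":0,"tx":3.5,"ty":2,"tz":-1.6,"ax":0,"ay":0,"az":0},{"claw":0,"tx":7,"ty":5,"tz":-3.2,"ax":0,"ay":0,"az":0},{"claw":0,"tx":10.5,"ty":8,"tz":-4.8,"ax":0,"ay":0,"az":0},{"claw":0,"tx":14,"ty":11,"tz":-6.5,"ax":0,"ay":0,"az":0},{"claw":0,"tx":14,"ty":11,"tz":-6.5,"ax":0,"ay":0,"az":0},{"claw":0,"tx":14,"ty":11,"tz":-6.5,"ax":0,"ay":0,"az":0}])

```text
time: 1.6
eef_pos: [0.4614, 0.2836, 0.1169]
tcp_rot: [0.708, -0.003, -0.001, -0.706]
contact_force: [-0.6, 0.3, -0.8]
opening: -0.002
```

```bash
python3 - <<'E'
from h import *
p,d=cams.read_camera("top");q,e=cams.read_camera("side")
a=cv2.resize(p[150:320,160:350],None,fx=2.1,fy=2.1*1,interpolation=3);b=cv2.resize(q[80:250,160:350],None,fx=2.1,fy=2.1,interpolation=3)
cv2.imwrite("pics/a1.png",np.hstack([a,b])); print(a.shape,ctrl.get_state()["eef_pos"])
E
```

```text
(357, 399, 3) [0.46086024 0.28560301 0.12031223]
```

View pics/a1.png

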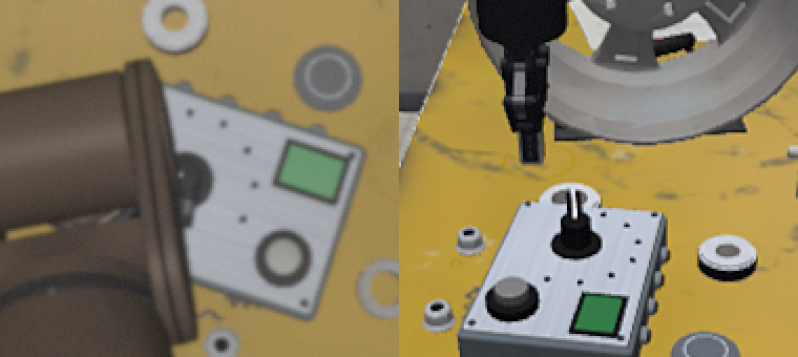

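>>> play_rows(steps=[{"claw":0,"tx":0,"ty":2,"tz":0,"ax":0,"ay":0,"az":0},{"claw":0,"tx":0,"ty":4,"tz":0,"ax":0,"ay":0,"az":0},{"claw":0,"tx":0,"ty":5.7,"tz":0,"ax":0,"ay":0,"az":0},{"claw":0,"tx":0,"ty":5.7,"tz":0,"ax":0,"ay":0,"az":0},{"claw":0,"tx":0,"ty":5.7,"tz":0,"ax":0,"ay":0,"az":0},{"claw":0,"tx":0,"ty":5.7,"tz":0,"ax":0,"ay":0,"az":0}])

```text
time: 2.2
eef_pos: [0.4624, 0.2864, 0.0662]
tcp_rot: [-0.707, -0.001, -0.001, 0.708]
contact_force: [0.7, 0.2, -0.1]
opening: 0.002
```

```bash
python3 - <<'E'
from h import *
q,e=cams.read_camera("side")
s=ctrl.get_state();P=s["eef_pos"];print(P,s["contact_force"],proj("side",[P,[*A,.08]]))
cv2.imwrite("pics/b1.png",cv2.resize(q[110:250,160:340],None,fx=4,fy=4,interpolation=3))
E
```

```text
[0.46289969 0.28624092 0.06651084] [-1.72494972e-03 -8.20514007e-01  4.17399947e-04] [[225.13216658 178.48864044]
 [242.56942281 183.9421802 ]]
```

View pics/b1.png

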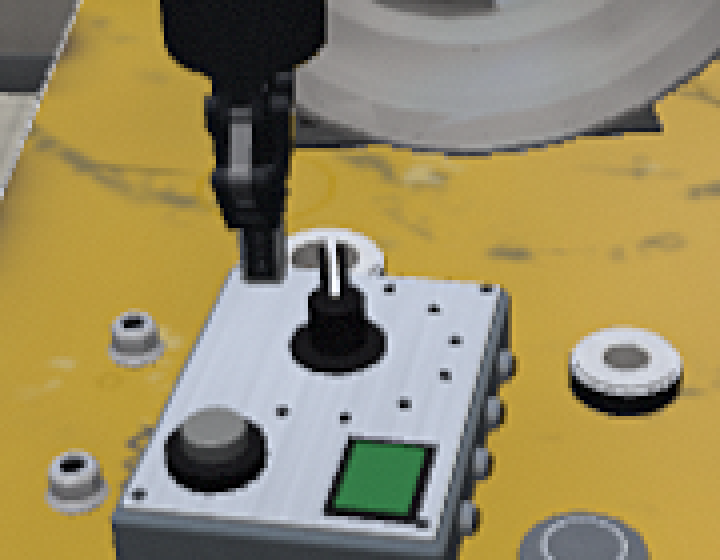

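>>> play_rows(steps=[{"claw":0,"tx":0.5,"ty":0.2,"tz":-0.1,"ax":0,"ay":0,"az":0},{"claw":0,"tx":1.0,"ty":0.3,"tz":-0.1,"ax":0,"ay":0,"az":0},{"claw":0,"tx":1.4,"ty":0.3,"tz":-0.1,"ax":0,"ay":0,"az":0},{"claw":0,"tx":1.7,"ty":0.3,"tz":0.1,"ax":0,"ay":0,"az":0},{"claw":0,"tx":2.0,"ty":0.3,"tz":0.2,"ax":0,"ay":0,"az":0},{"claw":0,"tx":2.2,"ty":0.3,"tz":0.4,"ax":0,"ay":0,"az":0},{"claw":0,"tx":2.4,"ty":0.3,"tz":0.6,"ax":0,"ay":0,"az":0},{"claw":0,"tx":2.7,"ty":0.3,"tz":0.7,"ax":0,"ay":0,"az":0},{"claw":0,"tx":2.9,"ty":0.3,"tz":0.7,"ax":0,"ay":0,"az":0},{"claw":0,"tx":3.1,"ty":0.3,"tz":0.7,"ax":0,"ay":0,"az":0},{"claw":0,"tx":3.1,"ty":0.3,"tz":0.7,"ax":0,"ay":0,"az":0}])

```text
time: 3.17
eef_pos: [0.4942, 0.2923, 0.0618]
tcp_rot: [-0.707, -0.0, -0.001, 0.707]
contact_force: [0.8, -0.4, 0.1]
opening: -0.0
```

```bash
cat >> h.py <<'E'
def shot(f):
    q,e=cams.read_camera("side")
    s=ctrl.get_state();P=s["eef_pos"];print(s["time"],(P*1e3).round(1),s["contact_force"].round(1))
    cv2.imwrite("pics/"+f,cv2.resize(q[110:250,160:340],None,fx=4,fy=4,interpolation=3))
E
python3 -c "
from h import *
shot('b2.png')"
```

```text
3.2167 [493.9 292.2  61.7] [-0.1 -0.  -0.4]
```

View pics/b2.png

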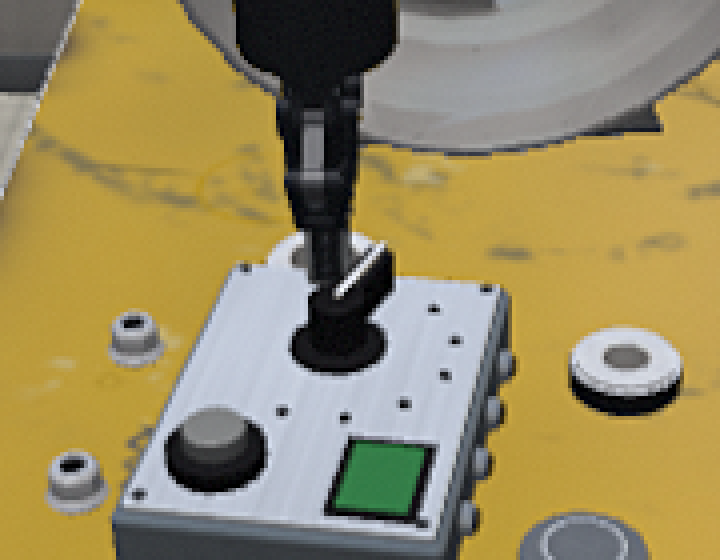

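>>> play_rows(steps=[{"claw":0,"tx":0.4,"ty":0,"tz":0.1,"ax":0,"ay":0,"az":0},{"claw":0,"tx":0.8,"ty":0,"tz":0.2,"ax":0,"ay":0,"az":0},{"claw":0,"tx":1.0,"ty":0,"tz":0.15,"ax":0,"ay":0,"az":0},{"claw":0,"tx":1.25,"ty":0,"tz":0.1,"ax":0,"ay":0,"az":0},{"claw":0,"tx":1.5,"ty":0,"tz":0.0,"ax":0,"ay":0,"az":0},{"claw":0,"tx":1.75,"ty":0,"tz":-0.05,"ax":0,"ay":0,"az":0},{"claw":0,"tx":2.0,"ty":0,"tz":-0.15,"ax":0,"ay":0,"az":0},{"claw":0,"tx":2.1,"ty":0,"tz":-0.2,"ax":0,"ay":0,"az":0},{"claw":0,"tx":2.1,"ty":0,"tz":-0.2,"ax":0,"ay":0,"az":0},{"claw":0,"tx":2.1,"ty":0,"tz":-0.2,"ax":0,"ay":0,"az":0}])

```text
time: 4.05
eef_pos: [0.5146, 0.2899, 0.0615]
tcp_rot: [-0.707, -0.0, -0.001, 0.707]
contact_force: [-1.2, -0.5, -0.2]
opening: -0.0
```

```bash
python3 -c "
from h import *
shot('b3.png')"
```

```text
4.1 [514.4 290.   61.4] [-0.6 -0.3 -0. ]
```

View pics/b3.png

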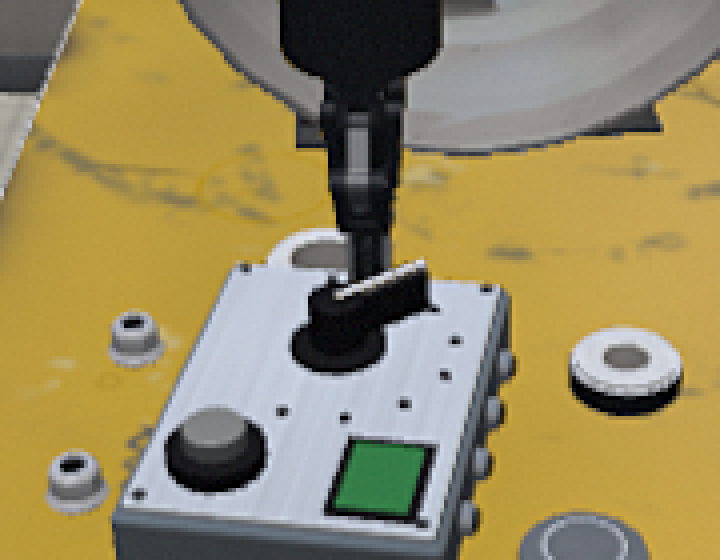

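>>> play_rows(steps=[{"claw":0,"tx":0.3,"ty":0,"tz":-0.1,"ax":0,"ay":0,"az":0},{"claw":0,"tx":0.7,"ty":0,"tz":-0.35,"ax":0,"ay":0,"az":0},{"claw":0,"tx":0.95,"ty":0,"tz":-0.55,"ax":0,"ay":0,"az":0},{"claw":0,"tx":1.2,"ty":0,"tz":-0.7,"ax":0,"ay":0,"az":0},{"claw":0,"tx":1.4,"ty":0,"tz":-0.95,"ax":0,"ay":0,"az":0},{"claw":0,"tx":1.6,"ty":0,"tz":-1.2,"ax":0,"ay":0,"az":0},{"claw":0,"tx":1.8,"ty":0,"tz":-1.4,"ax":0,"ay":0,"az":0},{"claw":0,"tx":1.8,"ty":0,"tz":-1.4,"ax":0,"ay":0,"az":0},{"claw":0,"tx":1.8,"ty":0,"tz":-1.4,"ax":0,"ay":0,"az":0}])

```text
time: 4.85
eef_pos: [0.5327, 0.2757, 0.0615]
tcp_rot: [-0.707, 0.0, -0.001, 0.707]
contact_force: [0.8, -0.1, 0.4]
opening: -0.001
```

```bash
python3 -c "
from h import *
shot('b4.png')"
```

```text
4.9 [532.4 275.8  61.4] [ 0.6  0.7 -0.9]
```

View pics/b4.png

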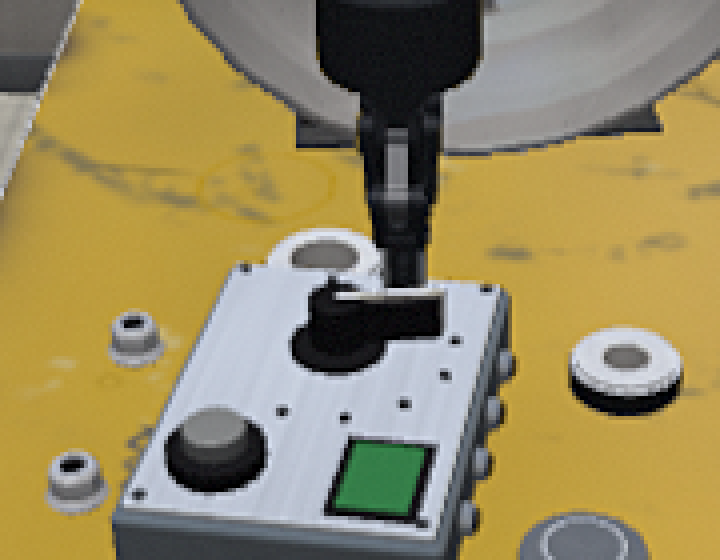

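>>> play_rows(steps=[{"claw":0,"tx":0.2,"ty":0,"tz":-0.2,"ax":0,"ay":0,"az":0},{"claw":0,"tx":0.45,"ty":0,"tz":-0.5,"ax":0,"ay":0,"az":0},{"claw":0,"tx":0.7,"ty":0,"tz":-0.8,"ax":0,"ay":0,"az":0},{"claw":0,"tx":1.0,"ty":0,"tz":-1.05,"ax":0,"ay":0,"az":0},{"claw":0,"tx":1.2,"ty":0,"tz":-1.3,"ax":0,"ay":0,"az":0},{"claw":0,"tx":1.3,"ty":0,"tz":-1.5,"ax":0,"ay":0,"az":0},{"claw":0,"tx":1.4,"ty":0,"tz":-1.75,"ax":0,"ay":0,"az":0},{"claw":0,"tx":1.45,"ty":0,"tz":-1.95,"ax":0,"ay":0,"az":0},{"claw":0,"tx":1.45,"ty":0,"tz":-1.95,"ax":0,"ay":0,"az":0},{"claw":0,"tx":1.45,"ty":0,"tz":-1.95,"ax":0,"ay":0,"az":0}])

```text
time: 5.73
eef_pos: [0.5468, 0.2562, 0.0614]
tcp_rot: [0.707, -0.0, 0.0, -0.707]
contact_force: [0.2, -0.6, 1.0]
opening: -0.001
```

```bash
python3 -c "
from h import *
shot('b5.png')"
```

```text
5.7833 [546.7 256.3  61.4] [-0.2  0.3  0.2]
```

View pics/b5.png

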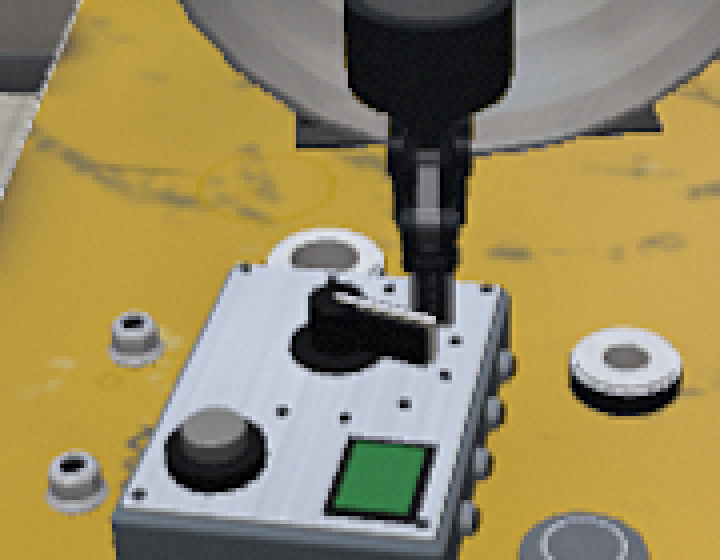

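>>> play_rows(steps=[{"claw":0,"tx":0.05,"ty":0,"tz":-0.3,"ax":0,"ay":0,"az":0},{"claw":0,"tx":0.05,"ty":0,"tz":-0.6,"ax":0,"ay":0,"az":0},{"claw":0,"tx":0.05,"ty":0,"tz":-0.85,"ax":0,"ay":0,"az":0},{"claw":0,"tx":0.05,"ty":0,"tz":-1.05,"ax":0,"ay":0,"az":0},{"claw":0,"tx":0,"ty":0,"tz":-1.25,"ax":0,"ay":0,"az":0},{"claw":0,"tx":0,"ty":0,"tz":-1.4,"ax":0,"ay":0,"az":0},{"claw":0,"tx":-0.05,"ty":0,"tz":-1.55,"ax":0,"ay":0,"az":0},{"claw":0,"tx":-0.1,"ty":0,"tz":-1.7,"ax":0,"ay":0,"az":0},{"claw":0,"tx":-0.1,"ty":0,"tz":-1.8,"ax":0,"ay":0,"az":0},{"claw":0,"tx":-0.1,"ty":0,"tz":-1.8,"ax":0,"ay":0,"az":0},{"claw":0,"tx":-0.1,"ty":0,"tz":-1.8,"ax":0,"ay":0,"az":0}])

```text
time: 6.7
eef_pos: [0.5457, 0.2382, 0.0613]
tcp_rot: [0.707, -0.0, 0.0, -0.707]
contact_force: [-0.4, 0.0, -0.1]
opening: 0.002
```

```bash
python3 -c "
from h import *
shot('b6.png')"
```

```text
6.75 [545.7 238.3  61.3] [-0.2 -0.1 -0.6]
```

View pics/b6.png

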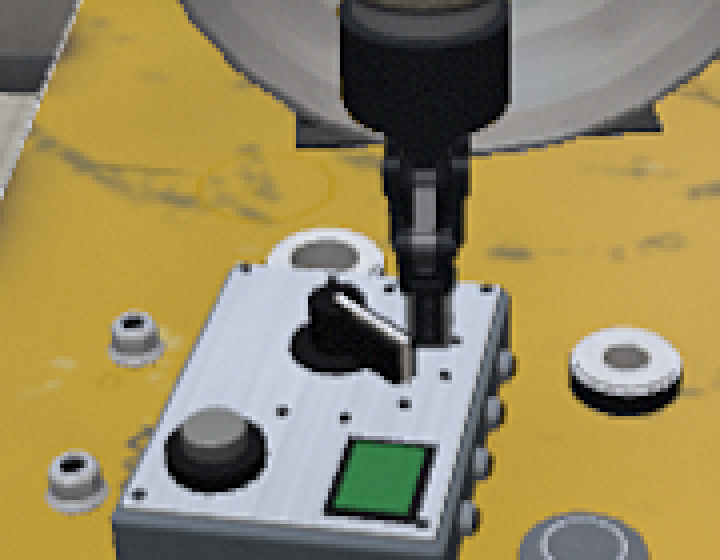

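>>> play_rows(steps=[{"claw":0,"tx":0.4,"ty":0,"tz":0.5,"ax":0,"ay":0,"az":0},{"claw":0,"tx":0.8,"ty":0,"tz":1.0,"ax":0,"ay":0,"az":0},{"claw":0,"tx":0.8,"ty":-2,"tz":1.0,"ax":0,"ay":0,"az":0},{"claw":0,"tx":0.8,"ty":-5,"tz":1.0,"ax":0,"ay":0,"az":0},{"claw":0,"tx":0.8,"ty":-8,"tz":1.0,"ax":0,"ay":0,"az":0},{"claw":0,"tx":0.8,"ty":-8,"tz":1.0,"ax":0,"ay":0,"az":0},{"claw":0,"tx":0.8,"ty":-8,"tz":1.0,"ax":0,"ay":0,"az":0}])

```text
time: 7.33
eef_pos: [0.5558, 0.2495, 0.1443]
tcp_rot: [-0.707, -0.002, -0.002, 0.708]
contact_force: [0.9, -0.1, -0.5]
opening: 0.004
```

```bash
python3 -c "
from h import *
shot('b7.png')
f=np.radians(96.3-150)
for k in (4,4.5,5,5.5,6):
  f=np.radians(96.3-30*k); print(k,((proj('side',[[*(A+.05*np.array([np.cos(f),np.sin(f)])),.082],[*(A+.012*np.array([np.cos(f),np.sin(f)])),.082]])-[160,110])*4).round())
"
```

```text
7.3833 [554.3 249.  142.1] [-0.2 -0.1 -0.3]
4 [[425. 316.]
 [353. 298.]]
4.5 [[410. 330.]
 [349. 301.]]
5 [[389. 341.]
 [344. 304.]]
5.5 [[363. 349.]
 [338. 305.]]
6 [[335. 352.]
 [331. 306.]]
```

View pics/b7.png

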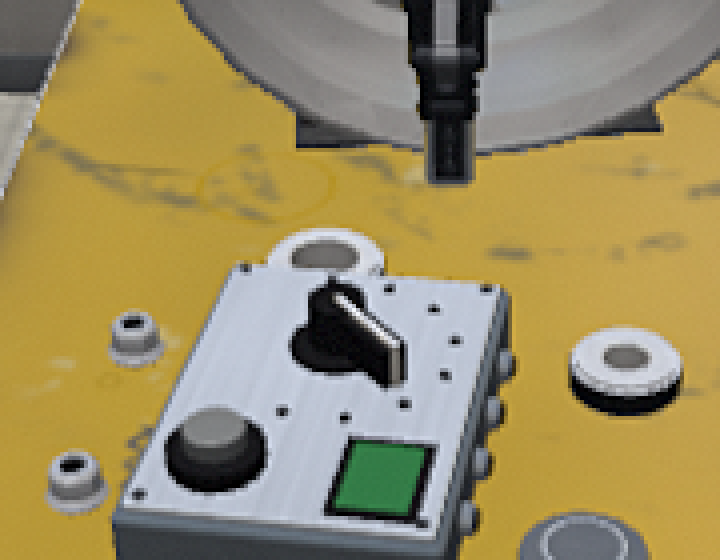

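>>> play_rows(steps=[{"claw":0,"tx":-2.5,"ty":0,"tz":-2.3,"ax":0,"ay":0,"az":0},{"claw":0,"tx":-5,"ty":0,"tz":-4.6,"ax":0,"ay":0,"az":0},{"claw":0,"tx":-7.5,"ty":0,"tz":-7,"ax":0,"ay":0,"az":0},{"claw":0,"tx":-10.2,"ty":0,"tz":-9.3,"ax":0,"ay":0,"az":0},{"claw":0,"tx":-10.2,"ty":1,"tz":-9.3,"ax":0,"ay":0,"az":0},{"claw":0,"tx":-10.2,"ty":2,"tz":-9.3,"ax":0,"ay":0,"az":0},{"claw":0,"tx":-10.2,"ty":2,"tz":-9.3,"ax":0,"ay":0,"az":0},{"claw":0,"tx":-10.2,"ty":2,"tz":-9.3,"ax":0,"ay":0,"az":0}])

```text
time: 8.05
eef_pos: [0.4515, 0.1559, 0.12]
tcp_rot: [0.707, -0.001, -0.001, -0.707]
contact_force: [-0.1, -0.1, 0.5]
opening: 0.003
```

```bash
python3 -c "
from h import *
shot('b8.png')
p,d=cams.read_camera('top'); cv2.imwrite('pics/t8.png',cv2.resize(p[170:320,180:350],None,fx=4,fy=4,interpolation=3))
"
```

```text
8.1 [452.2 156.  120.7] [-0.5  0.6 -0.3]
```

View pics/b8.png

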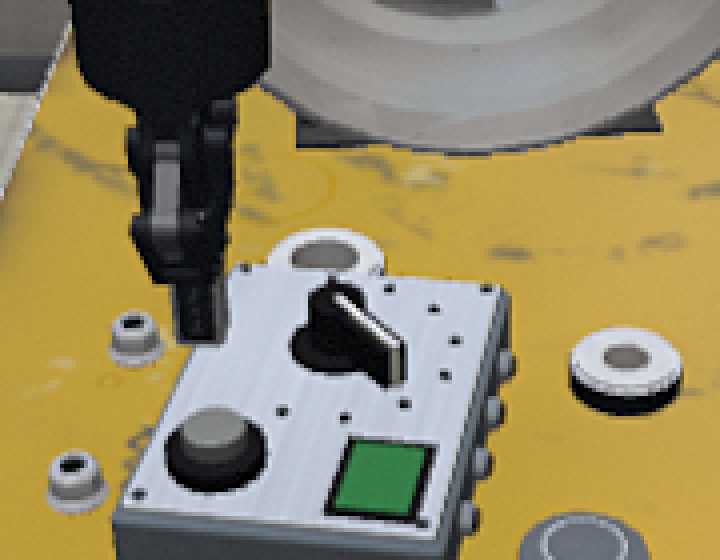

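View pics/t8.png

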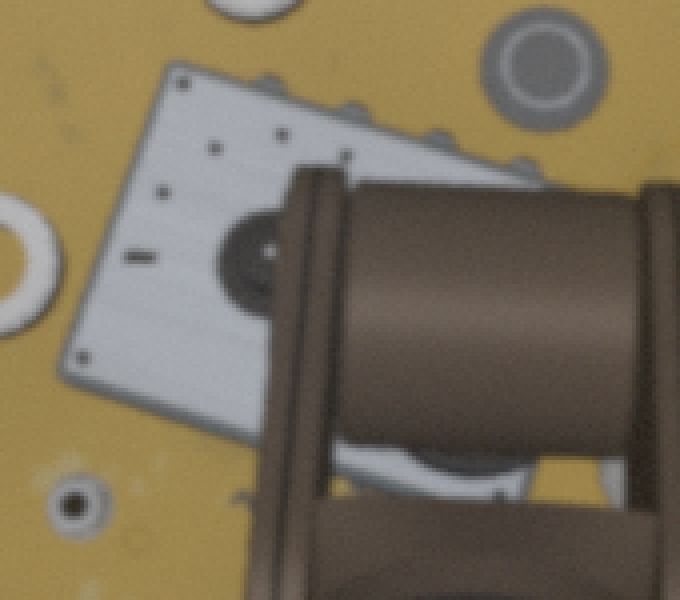

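>>> play_rows(steps=[{"claw":0,"tx":0,"ty":2,"tz":0,"ax":0,"ay":0,"az":0},{"claw":0,"tx":0,"ty":3.5,"tz":0,"ax":0,"ay":0,"az":0},{"claw":0,"tx":0,"ty":4.4,"tz":0,"ax":0,"ay":0,"az":0},{"claw":0,"tx":0,"ty":4.6,"tz":0,"ax":0,"ay":0,"az":0},{"claw":0,"tx":0,"ty":4.6,"tz":0,"ax":0,"ay":0,"az":0},{"claw":0,"tx":0,"ty":4.6,"tz":0,"ax":0,"ay":0,"az":0}])

```text
time: 8.65
eef_pos: [0.4524, 0.1558, 0.0759]
tcp_rot: [-0.707, -0.0, -0.0, 0.707]
contact_force: [0.1, -0.1, 0.5]
opening: 0.003
```

```bash
python3 -c "
from h import *
shot('b9.png')
"
```

```text
8.7 [452.6 155.8  76.3] [-0.6  0.1  0.5]
```

View pics/b9.png

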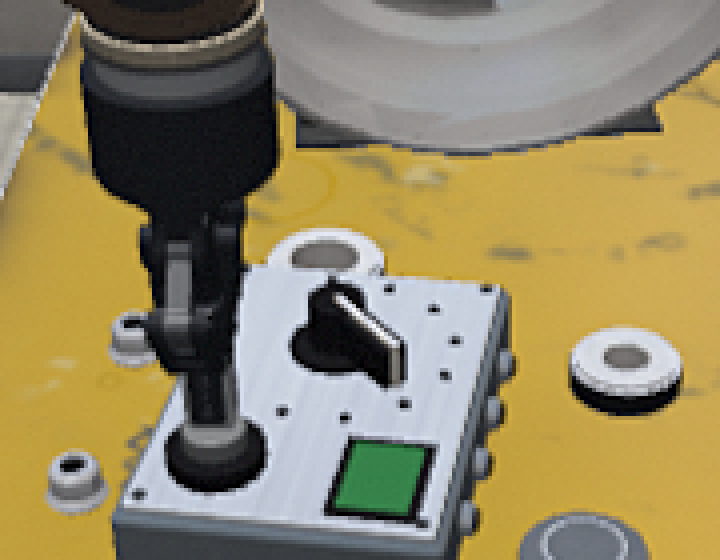

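>>> play_rows(steps=[{"claw":0,"tx":0,"ty":0.1,"tz":-0.2,"ax":0,"ay":0,"az":0},{"claw":0,"tx":0,"ty":0.3,"tz":-0.2,"ax":0,"ay":0,"az":0},{"claw":0,"tx":0,"ty":0.5,"tz":-0.2,"ax":0,"ay":0,"az":0},{"claw":0,"tx":0,"ty":0.6,"tz":-0.2,"ax":0,"ay":0,"az":0},{"claw":0,"tx":0,"ty":0.6,"tz":-0.2,"ax":0,"ay":0,"az":0},{"claw":0,"tx":0,"ty":0.6,"tz":-0.2,"ax":0,"ay":0,"az":0}])

```text
time: 9.2
eef_pos: [0.4523, 0.1535, 0.0699]
tcp_rot: [0.707, 0.0, 0.001, -0.707]
contact_force: [0.3, -0.7, 2.6]
opening: -0.001
```

>>> play_rows(steps=[{"claw":0,"tx":0,"ty":0.1,"tz":0,"ax":0,"ay":0,"az":0},{"claw":0,"tx":0,"ty":0.2,"tz":0,"ax":0,"ay":0,"az":0},{"claw":0,"tx":0,"ty":0.2,"tz":0,"ax":0,"ay":0,"az":0},{"claw":0,"tx":0,"ty":0.2,"tz":0,"ax":0,"ay":0,"az":0}])

```text
time: 9.53
eef_pos: [0.4522, 0.1535, 0.0677]
tcp_rot: [0.707, 0.0, 0.001, -0.707]
contact_force: [1.7, -1.1, 3.7]
opening: -0.0
```

>>> play_rows(steps=[{"claw":0,"tx":0,"ty":0.1,"tz":0,"ax":0,"ay":0,"az":0},{"claw":0,"tx":0,"ty":0.1,"tz":0,"ax":0,"ay":0,"az":0},{"claw":0,"tx":0,"ty":0.1,"tz":0,"ax":0,"ay":0,"az":0}])

```text
time: 9.78
eef_pos: [0.4522, 0.1535, 0.0667]
tcp_rot: [0.707, 0.0, 0.001, -0.707]
contact_force: [2.3, -1.0, 4.7]
opening: 0.001
```

>>> play_rows(steps=[{"claw":0,"tx":0,"ty":0.1,"tz":0,"ax":0,"ay":0,"az":0},{"claw":0,"tx":0,"ty":0.1,"tz":0,"ax":0,"ay":0,"az":0},{"claw":0,"tx":0,"ty":0.1,"tz":0,"ax":0,"ay":0,"az":0}])

```text
time: 10.03
eef_pos: [0.4523, 0.1535, 0.066]
tcp_rot: [0.707, 0.0, 0.001, -0.707]
contact_force: [2.4, -1.5, 6.3]
opening: -0.001
```

```bash
python3 -c "
from h import *
shot('b10.png')
"
```

```text
10.0833 [452.3 153.5  66. ] [ 1.3 -1.8  6.4]
```

View pics/b10.png

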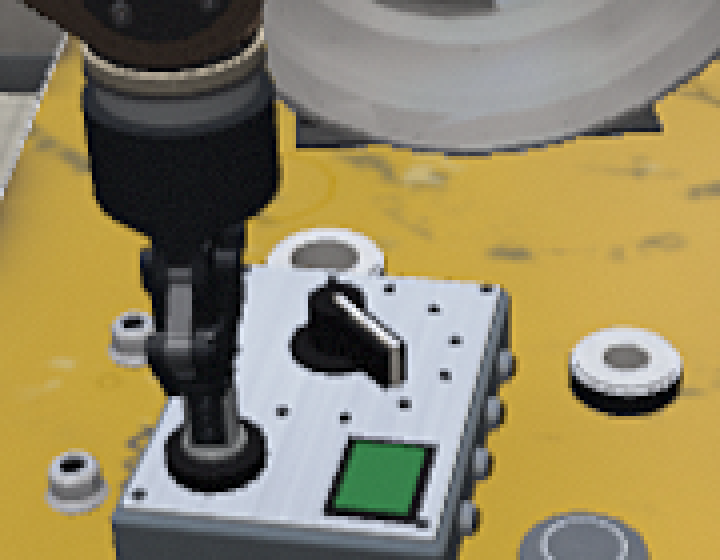

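>>> play_rows(steps=[{"claw":0,"tx":0,"ty":0.15,"tz":0,"ax":0,"ay":0,"az":0},{"claw":0,"tx":0,"ty":0.15,"tz":0,"ax":0,"ay":0,"az":0},{"claw":0,"tx":0,"ty":0.15,"tz":0,"ax":0,"ay":0,"az":0}])

```text
time: 10.33
eef_pos: [0.4523, 0.1535, 0.0659]
tcp_rot: [0.707, -0.0, 0.0, -0.707]
contact_force: [-1.6, -2.8, 15.2]
opening: 0.002
```

>>> play_rows(steps=[{"claw":0,"tx":0,"ty":-0.5,"tz":0,"ax":0,"ay":0,"az":0},{"claw":0,"tx":0,"ty":-2,"tz":0,"ax":0,"ay":0,"az":0},{"claw":0,"tx":0,"ty":-5,"tz":0,"ax":0,"ay":0,"az":0},{"claw":0,"tx":0,"ty":-9,"tz":0,"ax":0,"ay":0,"az":0},{"claw":0,"tx":0,"ty":-12,"tz":-4,"ax":0,"ay":0,"az":0},{"claw":0,"tx":0,"ty":-13,"tz":-8,"ax":0,"ay":0,"az":0},{"claw":0,"tx":0,"ty":-13,"tz":-12,"ax":0,"ay":0,"az":0},{"claw":0,"tx":0,"ty":-13,"tz":-16,"ax":0,"ay":0,"az":0},{"claw":0,"tx":0,"ty":-13,"tz":-20,"ax":0,"ay":0,"az":0},{"claw":0,"tx":0,"ty":-13,"tz":-24,"ax":0,"ay":0,"az":0},{"claw":0,"tx":0,"ty":-13,"tz":-24,"ax":0,"ay":0,"az":0},{"claw":0,"tx":0,"ty":-13,"tz":-24,"ax":0,"ay":0,"az":0}])

```text
time: 11.33
eef_pos: [0.45, -0.0876, 0.1921]
tcp_rot: [-0.706, 0.003, -0.001, 0.708]
contact_force: [-0.2, 0.4, 0.2]
opening: -0.0
```

```bash
python3 -c "
from h import *
shot('b11.png')
p,d=cams.read_camera('top'); cv2.imwrite('pics/t11.png',cv2.resize(p[170:320,180:350],None,fx=4,fy=4,interpolation=3))
"
```

```text
11.3833 [450.2 -86.2 192.2] [0.5 0.6 0.2]
```

View pics/b11.png

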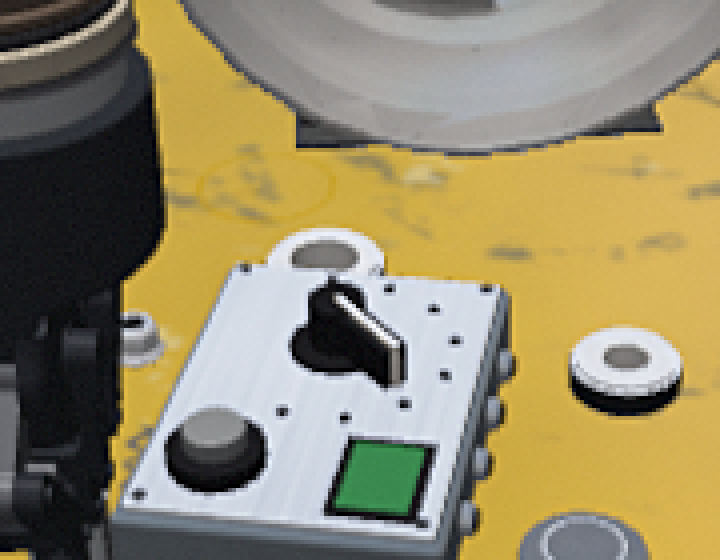

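View pics/t11.png

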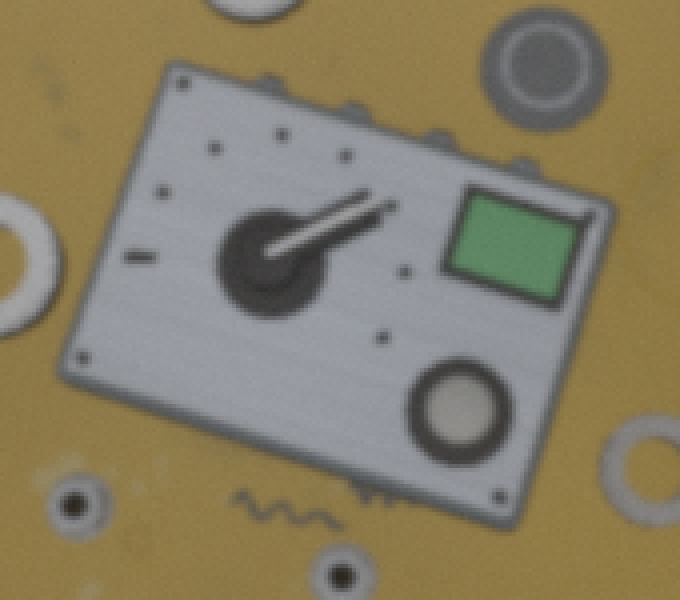

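```bash
python3 -c "
from plant import ctrl
s=ctrl.get_state();print(abs(s['dq']).max(),s['contact_force']);print(ctrl.sign_off())"
```

```text
0.030607912615529507 [ 0.62394479 -0.03681811  0.26930545]
the job is handed in; nothing more can be done
None
```

I turned the selector from its first to its sixth position, then pressed and released the round key, and handed the job in at about 11.4 s. The lever was pushed clockwise click by click, with the closed fingertips on its trailing side only. Its position was checked in the side view after each click.

- **Selector:** the final top view shows the lever at the sixth pip (crop pixel about 391, 207). It never went past that position in the pictures I took.
- **Key:** it bottomed out with the fingertip at z about 65.9 mm, and the force rose from 6 N to 15 N against the stop. That is roughly 6 mm of travel. After I let go, the side view shows it back up.
- **Loose parts:** in the top-view crop, the two nuts, the cap and the parts of the rings in frame stand where they did in the first picture. Those rings are partly cut off by the frame. I did not measure their positions, and they were not checked in the full image.
- **Disagreement:** the two cameras differ by about 2–3 mm in x, close to the stated calibration error. I used positions in between.
- **Wrist force:** when I handed in, the arm was clear of everything and the force reading was under 1 N.

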